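Pin the sprung belt-tension wheel back

TASK

Lock the belt tensioner back so that a new belt can be fitted: put the square-headed pin down through the hole in the tension wheel and use it to turn the wheel counter-clockwise (seen from above) against its spring until the pin drops into the lock hole in the plate underneath. Press it fully home and let go, so that the pin alone holds the wheel. Turn and press gently, feeling for the hole rather than forcing it, and leave the round-headed pin and the other things on the bench where they are.

Things in the scene. Friction and masses are not known exactly. Their poses are not given: they have to be found in the camera images.
- lock_pin: steel locking pin, 100 g, square head; loose, upright in the rack. Origin on its axis at the collar's underside, z up. Collar 28 mm across, 4 mm thick; head 18 x 18 mm square (flats face its x and y), z 4 to 48 mm; shaft 10 mm in diameter, 38 mm long (z 0 to -38), last 6 mm tapering to 4 mm. In the rack the collar rests on the top, 40 mm above the bench
- pin_tip (a point): the tip of the locking pin, 38 mm below its collar's underside. Under the wheel's side load the pin tips in a grip that is not pinched firmly along the line of push, and then may miss the hole
- wheel_hole (a point): centre of the wheel's through hole at the wheel's top face, 48 mm above the bench; moves with the wheel. Hole 12 mm in diameter, 60 mm from the wheel's axis, in a 36 mm square steel pad 12 mm thick on the broadest of the three spokes. Spokes and rim are no higher than 48 mm. The pin fits loosely and can push the wheel round
- wheel_axis (a point): point on the wheel's upright axis, at the height of its top face (48 mm); fixed. Steel wheel 176 mm across with three spokes; hub 52 mm across, rising 3 mm above the top face, its bolt end 3 mm more. If let go unlocked, the wheel snaps back
- wheel (a joint): turn of the wheel in rad, counter-clockwise from above positive, 0 at its rest stop, far stop at 1.4. A spring drives it back to 0: at the pin hole it takes about 5 N to start and 8 N at 0.9 rad. The lock hole comes under the wheel's hole at an unknown turn between 0.5 and 1.0 rad. Over 60 N between pin and wheel counts as forcing
- plate: fixed aluminium plate 190 x 190 x 30 mm under the wheel; origin under its centre, below the wheel's axis. Top 6 mm below the wheel, flat but for one blind lock hole, 12 mm wide, 24 mm deep, 60 mm from the axis. Elsewhere the pin's tip stops on it with the collar 20 mm above the wheel; fully home, the collar rests on the wheel. Over 40 N between pin and plate counts as forcing
- stub_pin: bystander: round-headed shorter pin standing in the rack's other hole, head 20 mm across, collar 28 mm; leave it
- rack: fixed black plastic rack, 55 x 130 x 40 mm high, two upright holes of 13 mm, 70 mm apart along its y axis; origin at the centre of its underside. Either pin may be in either hole
- bottle: bystander: clear plastic bottle, 64 mm across, 190 mm tall; origin under its centre
- parts_bin: bystander: open blue bin 100 x 130 x 60 mm; origin under its centre
- wrench: bystander: steel spanner lying on the bench
Things that resemble listed ones, but are neither listed nor needed, are in the scene too. Leave any red look-alike of the lock_pin alone.

How it is judged:
By the outcome, as a careful person would: the job done as asked, in the order asked, and still so for the second after the job is handed in, with the robot touching nothing.
It also fails if it takes over 70 s, if anything falls off the work surface, if the arm or the gripper's body presses on something with over 40 N, if the wrist force passes 120 N, or if a joint passes its speed limit or range.

ROBOT

A 6-joint arm with a two-finger parallel gripper is mounted at the origin on the work surface. World frame = base frame: x ahead of the robot, y to its left, z up, the work surface at z = 0. Lengths are in mm, angles in rad, forces in N, time in s.
With the tool pointing down it reaches from about 300 to 775 mm from the base axis. Payload 14.6 kg.
Tool frame: the origin (TCP) lies on the centre line of the jaws, within the pads' length; the fingertips stand 19 mm ahead of it and the grasp point (between the pads) is the TCP (bot.tip_reach is the distance from the TCP to the fingertips, in mm); y points along the fingers, x is the direction in which the jaws open and shut, and the axes are right-handed (so a half turn about y gives the same grasp; the last joint's range is limited). The gripper opens to 85 mm and grips with 20 to 120 N. Pads are 22 mm wide; open, the fingers measure 114 mm over their backs; the gripper's body (76 mm by 85 mm) begins 54 mm behind the grasp point. The pads swing forward as they close: fully open they stand 13 mm farther back than shut.
Start: joints at [-1.18, 0.3, 1.521, -0, 1.321, -0.067], TCP at [243.079, -493.358, 250.281] pointing down, gripper open.
Joint ranges: [-3.03, 3.03], [-0.79, 2.21], [0.23, 2.52], [-1.04, 4.18], [0, 3.07], [-2.55, 2.55]. Speed limits (rad/s): [2.22, 2.22, 2.57, 3.14, 3.14, 3.14].

INTERFACE

Orientations are given as a unit quaternion [w, x, y, z].
In Python, from rig import bot gives the robot as it stands. Calls block until the motion is done:
- bot.move_to(position, orientation): joint-space move of the TCP to a pose.
- bot.servo_line(position, attitude=None, speed=150, until_force=None): straight line of the TCP; attitude=None keeps the orientation; speed is the mean speed in mm/s. With until_force (N) it stops when the force on the tool has changed by that much, and returns True; else False.
- bot.move_joints(angles): joint-space move.
- bot.move_gripper(opening, grip_force=None): finger opening in mm; grip_force is the grip in N (None keeps the last); returns when the fingers have stopped.
- bot.dwell(seconds).
- bot.ik(position, orientation): joint angles nearest the present ones, or None.
- bot.read_state(): the state.
- bot.read_camera(name): name is "scene" or "top" or "wrist"; returns a dict with "image" (420x560x3 uint8, blue, green, red), "depth" (420x560 float32, mm along the optical axis (not along the pixel's ray), 0 where there is no reading), "fovy" (degrees; the focal length in pixels is half the picture's height over the tangent of half this angle, whatever the lens; pixels are square), "cx", "cy" (the principal point, pixels), "k1" (the pictures are not rectified: a ray, as slopes to the right and down, at radius r is drawn at 1 + k1 r^2 times it, then the intrinsics apply), "eye" and "attitude" of the camera in the world; the wrist camera has in their place "mount" (4x4, takes a point from camera to tool coordinates, whose origin is the TCP and whose axes are the tool frame's). Camera axes: x right, y down, z forward; pixel columns grow to the right and rows downward; lengths in mm; the calibration is good to about 2 mm. A picture is of the moment at which its call begins: read the wrist's pose just before it.
A pose or a line that the arm cannot do raises bot.MotionError and nothing moves.
- bot.finish_job(): hands the job in, once; it reports no verdict.
The state is a dict: "clock": time; "joint_positions": joint angles; "qvel": joint speeds; "effort": joint torques, N m; "ee_pos": TCP position; "tool_rot": TCP orientation; "ft_force": force on the tool from outside, world axes, zero at the start; "moment": the same for the moment, N m; "grip_width": finger opening in mm.
Only numpy, scipy, OpenCV 4.12 (cv2) and the standard library are available. Lean on these libraries where they do the work, as an engineer would, in place of code of your own. Each camera call takes 0.05 s, during which the arm holds its last target.

## Working session

There is one attempt and no reset: what is moved stays moved. The work goes in short steps, each a Python script; the robot and the scene stay as the last script left them, time stands still between calls to the robot, and variables do not carry over. Pictures are saved under pics/ and viewed, and the job is handed in when it is done.

```bash
ls; mkdir -p pics
python3 - <<'E'
from rig import bot
import cv2
for n in ("scene","top","wrist"):
    c=bot.read_camera(n); cv2.imwrite(f"pics/{n}0.png",c["image"]); 
    print(n,{k:v for k,v in c.items() if k not in("image","depth")})
s=bot.read_state(); print(s)
E
```

```text
pics
scene {'fovy': 46.40736880147025, 'cx': 278.29736726544905, 'cy': 204.60878065570472, 'k1': -0.06715862105719896, 'eye': array([1039.12791285, -455.56689141,  904.68568185]), 'attitude': array([-0.29506709,  0.88025409,  0.35440246, -0.11174548])}
top {'fovy': 45.90350257934807, 'cx': 281.05787850976503, 'cy': 201.03405001618464, 'k1': -0.15692634874066297, 'eye': array([ 401.43487197,   -7.51735287, 1155.47987244]), 'attitude': array([ 0.05664812, -0.70347088,  0.70641818, -0.05378724])}
wrist {'fovy': 60.485539158727654, 'cx': 277.31283186445324, 'cy': 212.16606256747744, 'k1': 0.001503092332574525, 'mount': array([[ 9.99999975e-01,  1.01856161e-04, -1.99247408e-04,
         5.13183758e-01],
       [ 2.21652239e-04, -3.28577467e-01,  9.44476998e-01,
        -1.23240697e+02],
       [ 3.07325921e-05, -9.44477018e-01, -3.28577481e-01,
         8.48467402e+01],
       [ 0.00000000e+00,  0.00000000e+00,  0.00000000e+00,
         1.00000000e+00]])}
{'clock': 0.15, 'joint_positions': array([-1.17959026e+00,  3.00327539e-01,  1.52144354e+00, -3.11969922e-05,
        1.32069218e+00, -6.66055695e-02]), 'qvel': array([ 0.00062568, -0.00190484, -0.00334136,  0.00075764, -0.00018917,
        0.00042383]), 'effort': array([ 5.55747574e-04, -5.43666565e+01, -3.61888111e+01, -1.22730421e-04,
        3.10282361e-03, -4.43491660e-05]), 'ee_pos': array([ 243.01880961, -493.21723589,  249.85824596]), 'tool_rot': array([ 0.60058597, -0.60024408,  0.37375546, -0.37324307]), 'ft_force': array([ 0.37760734,  0.35540314, -0.18827987]), 'moment': array([-0.02854166,  0.02832336,  0.02569701]), 'grip_width': 85.45528878539135}
```

View pics/scene0.png

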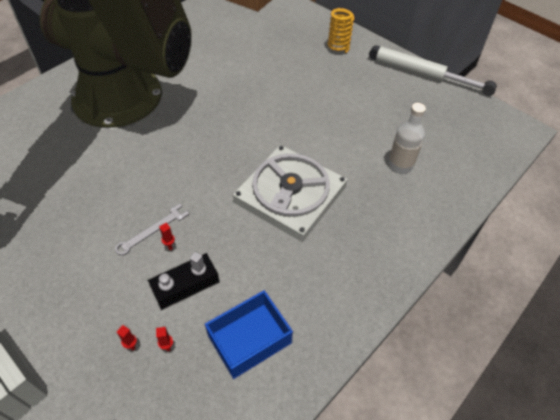

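View pics/top0.png

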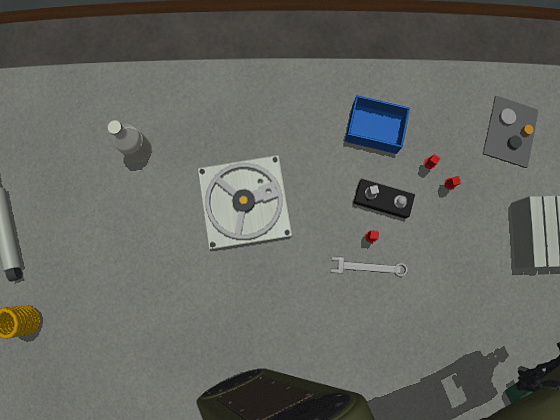

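View pics/wrist0.png

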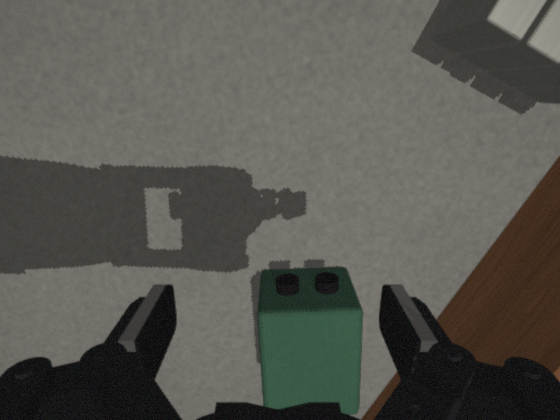

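```bash
cat > h.py <<'E'
import numpy as np, cv2
from scipy.spatial.transform import Rotation as R
def q2R(q): return R.from_quat([q[1],q[2],q[3],q[0]]).as_matrix()
def R2q(M):
    q=R.from_matrix(M).as_quat(); return [q[3],q[0],q[1],q[2]]
def K(c):
    f=c["image"].shape[0]/2/np.tan(np.radians(c["fovy"])/2)
    return f
def campose(c,s=None):
    if "eye" in c: return np.array(c["eye"]),q2R(c["attitude"])
    T=np.array(c["mount"]); Rt=q2R(s["tool_rot"])
    return np.array(s["ee_pos"])+Rt@T[:3,3], Rt@T[:3,:3]
def ray(c,uv,s=None):
    f=K(c); d=np.array([(uv[0]-c["cx"])/f,(uv[1]-c["cy"])/f]); x=d.copy()
    for _ in range(30): x=d/(1+c["k1"]*(x@x))
    e,M=campose(c,s); v=M@np.array([x[0],x[1],1]); return e,v
def atz(c,uv,z,s=None):
    e,v=ray(c,uv,s); return e+v*(z-e[2])/v[2]
def proj(c,P,s=None):
    e,M=campose(c,s); p=M.T@(np.array(P)-e); x=p[:2]/p[2]; r=x@x
    return x*(1+c["k1"]*r)*K(c)+[c["cx"],c["cy"]]
def tri(rays):
    A=np.zeros((3,3));b=np.zeros(3)
    for e,v in rays:
        v=v/np.linalg.norm(v);P=np.eye(3)-np.outer(v,v);A+=P;b+=P@e
    p=np.linalg.solve(A,b); return p,[np.linalg.norm((np.eye(3)-np.outer(v,v)/(v@v))@(p-e)) for e,v in rays]
def down(yaw):
    # tool y down, jaw axis x at angle yaw in world
    x=np.array([np.cos(yaw),np.sin(yaw),0]);y=np.array([0,0,-1.]);return R2q(np.stack([x,y,np.cross(x,y)],1))
def crop(im,u0,v0,w,h,k,fn):
    cv2.imwrite(fn,cv2.resize(im[v0:v0+h,u0:u0+w],None,fx=k,fy=k,interpolation=cv2.INTER_CUBIC))
E
python3 - <<'E'
from h import *
im=cv2.imread("pics/top0.png"); crop(im,190,150,110,105,5,"pics/t_w.png"); crop(im,345,170,80,60,8,"pics/t_r.png")
from rig import bot
c=bot.read_camera("top"); s=bot.read_state()
for n,uv,z in [("axis",(243.5,200.5),54),("holeA",(265,191),48),("holeB",(261,181),48),("sq",(373,190),88),("rd",(401,202),75)]:
    print(n,atz(c,uv,z).round(1))
print(q2R(s["tool_rot"]).round(3))
E
```

```text
axis [576.7  81.2  54. ]
holeA [599.2  33.   48. ]
holeB [622.4  42.1  48. ]
sq [ 593.3 -205.6   88. ]
rd [ 568.4 -270.1   75. ]
[[ 0.442 -0.     0.897]
 [-0.897  0.001  0.442]
 [-0.001 -1.     0.   ]]
```

View pics/t_w.png

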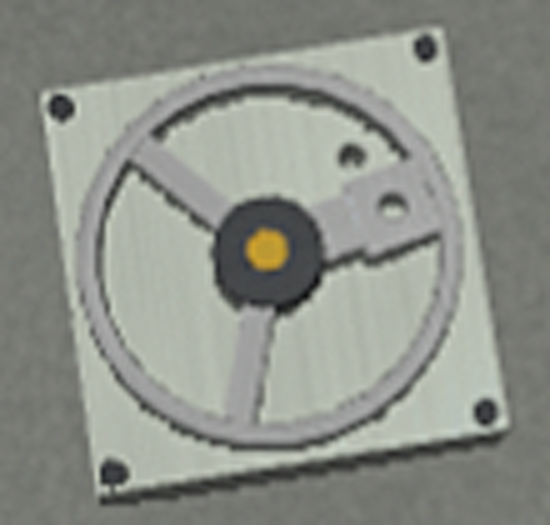

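View pics/t_r.png

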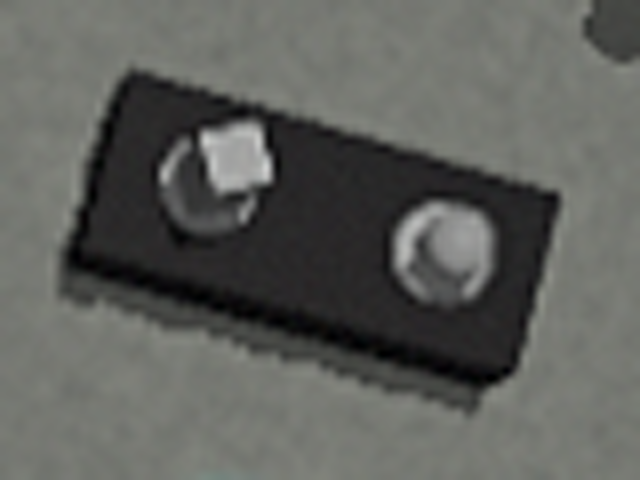

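Run:
```python
from h import *
from rig import bot
c=bot.read_camera("top")
def up(x,y,s,k,ox,oy):return (ox+x/k,oy+y/k)
T=lambda x,y:(190+x/5-.4,150+y/5-.4); Q=lambda x,y:(345+x/8-.44,170+y/8-.44)
ax=atz(c,T(268,249),54)[:2]; A=atz(c,T(392,206),48)[:2]; B=atz(c,T(352,156),30)[:2]
print(ax,A,B)
for p in(A,B):d=p-ax;print(np.hypot(*d),np.degrees(np.arctan2(d[1],d[0])))
print(atz(c,Q(236,157),88), atz(c,Q(458,235),70))
cs=np.array([atz(c,Q(*p),88)[:2] for p in[(200,135),(262,120),(273,180),(215,195)]]);print(cs.round(1))
for i in range(4):
    d=cs[(i+1)%4]-cs[i];print(np.hypot(*d),np.degrees(np.arctan2(d[1],d[0])))
for p in [(593,-205,300),(595,-205,120),(599,33,120),(620,50,110)]:
  for y in range(-180,180,15):
    q=bot.ik(p,down(np.radians(y)))
    if q is not None: print(p,y,np.round(q,2))
```

```text
[579.17775872  81.88399192] [599.65235969  26.17741214] [626.47328246  45.25840255]
59.35008269816272 -69.81941538286883
59.818896370308586 -37.75415190405437
[ 595.14815249 -208.04701801   88.        ] [ 576.07289946 -273.49916055   70.        ]
[[ 601.3 -198.3]
 [ 605.5 -215.6]
 [ 588.7 -218.1]
 [ 584.6 -201.9]]
17.869269842327466 -76.56677142293613
16.95972462261978 -171.6759629593551
16.749060447442165 104.24065633680799
17.132769073508197 12.134020033172698
(593, -205, 300) -165 [-0.39  0.45  1.21 -0.    1.49  2.49]
(593, -205, 300) -150 [-0.39  0.45  1.21 -0.    1.49  2.23]
(593, -205, 300) -135 [-0.39  0.45  1.21 -0.    1.49  1.96]
(593, -205, 300) -120 [-0.39  0.45  1.21 -0.    1.49  1.7 ]
(593, -205, 300) -105 [-0.39  0.45  1.21 -0.    1.49  1.44]
(593, -205, 300) -90 [-0.39  0.45  1.21 -0.    1.49  1.18]
(593, -205, 300) -75 [-0.39  0.45  1.21 -0.    1.49  0.92]
(593, -205, 300) -60 [-0.39  0.45  1.21  0.    1.49  0.66]
(593, -205, 300) -45 [-0.39  0.45  1.21 -0.    1.49  0.39]
(593, -205, 300) -30 [-0.39  0.45  1.21 -0.    1.49  0.13]
(593, -205, 300) -15 [-0.39  0.45  1.2
[... 3170 characters left out ...]
 1.44 -0.    1.11  0.81]
(620, 50, 110) -30 [ 0.02  0.6   1.44 -0.    1.11  0.55]
(620, 50, 110) -15 [ 0.02  0.6   1.44 -0.    1.11  0.28]
(620, 50, 110) 0 [ 0.02  0.6   1.44 -0.    1.11  0.02]
(620, 50, 110) 15 [ 0.02  0.6   1.44 -0.    1.11 -0.24]
(620, 50, 110) 30 [ 0.02  0.6   1.44 -0.    1.11 -0.5 ]
(620, 50, 110) 45 [ 0.02  0.6   1.44 -0.    1.11 -0.76]
(620, 50, 110) 60 [ 0.02  0.6   1.44  0.    1.11 -1.03]
(620, 50, 110) 75 [ 0.02  0.6   1.44 -0.    1.11 -1.29]
(620, 50, 110) 90 [ 0.02  0.6   1.44 -0.    1.11 -1.55]
(620, 50, 110) 105 [ 0.02  0.6   1.44 -0.    1.11 -1.81]
(620, 50, 110) 120 [ 0.02  0.6   1.44 -0.    1.11 -2.07]
(620, 50, 110) 135 [ 0.02  0.6   1.44 -0.    1.11 -2.33]
```

```bash
python3 - <<'E'
from h import *
from rig import bot
import pickle
q=down(np.radians(14))
out={}
for n,p in [("w1",(600,-20,260)),("w2",(560,25,260)),("r2",(560,-265,250)),("r1",(610,-240,250))]:
    bot.move_to(p,q); bot.dwell(0.3)
    s=bot.read_state(); c=bot.read_camera("wrist"); out[n]=(s,c); cv2.imwrite(f"pics/{n}.png",c["image"])
    for P in [(595,-208,88),(600,26,48),(626,45,30),(579,82,54)]: print(n,P,proj(c,P,s).round(0))
print(s["clock"],s["ft_force"])
pickle.dump(out,open("views.pkl","wb"))
E
python3 -c "
import cv2,numpy as np
a=[cv2.imread(f'pics/{n}.png') for n in('w1','w2','r1','r2')]
m=np.vstack([np.hstack(a[:2]),np.hstack(a[2:])]);cv2.imwrite('pics/mont.png',cv2.resize(m,(800,600)))"
```

```text
w1 (595, -208, 88) [228. 363.]
w1 (600, 26, 48) [289. 132.]
w1 (626, 45, 30) [320. 117.]
w1 (579, 82, 54) [282.  62.]
w2 (595, -208, 88) [256. 404.]
w2 (600, 26, 48) [318. 189.]
w2 (626, 45, 30) [346. 172.]
w2 (579, 82, 54) [313. 126.]
r2 (595, -208, 88) [338. 139.]
r2 (600, 26, 48) [ 437. -205.]
r2 (626, 45, 30) [ 471. -208.]
r2 (579, 82, 54) [ 445. -342.]
r1 (595, -208, 88) [269. 153.]
r1 (600, 26, 48) [ 357. -184.]
r1 (626, 45, 30) [ 394. -188.]
r1 (579, 82, 54) [ 355. -316.]
5.525 [ 0.86561233 -1.46429419  0.36979901]
```

View pics/mont.png

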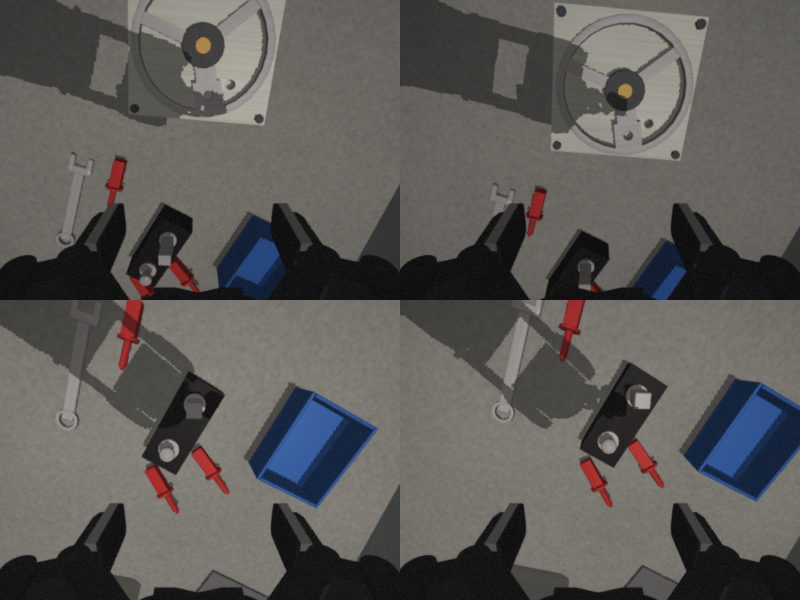

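Run:
```python
from h import *
rs=[]
for n,u,v in [("w1",240,40),("w2",270,100),("r1",240,110),("r2",300,100)]:
    im=cv2.imread(f"pics/{n}.png")[v:v+100,u:u+100]
    im=np.clip(255*(im/255.)**0.6,0,255).astype(np.uint8)
    rs.append(cv2.resize(im,(400,300) if 0 else (300,300),interpolation=cv2.INTER_CUBIC))
m=np.vstack([np.hstack(rs[:2]),np.hstack(rs[2:])]); cv2.imwrite("pics/c1.png",m)
```

```text
(no output)
```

View pics/c1.png

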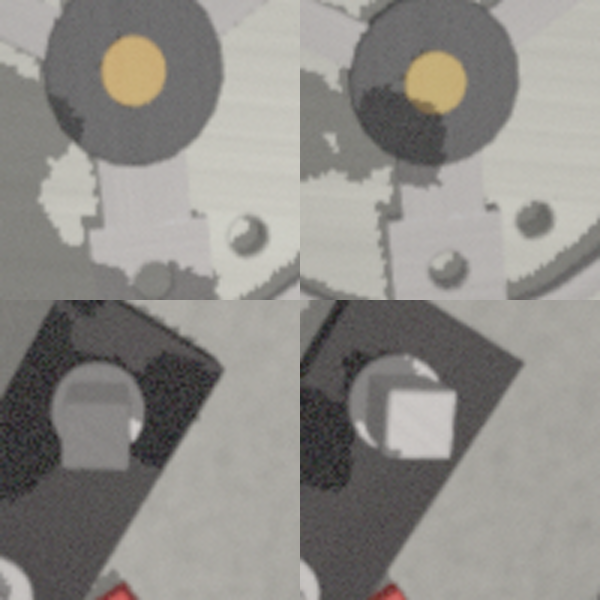

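Run:
```python
from h import *
import pickle
from rig import bot
V=pickle.load(open("views.pkl","rb"))
off={"w1":(240,40),"w2":(270,100),"r1":(240,110),"r2":(300,100)}
U=lambda n,x,y:(off[n][0]+x/3-.33,off[n][1]+y/3-.33)
top=bot.read_camera("top")
def go(name,obs,z,tp=None):
    rays=[ray(V[n][1],U(n,x,y),V[n][0]) for n,x,y in obs]
    print(name,"tri",tri(rays)[0].round(1),np.round(tri(rays)[1],1))
    if tp: print("   tri+top",tri(rays+[ray(top,tp)])[0].round(1))
    P=[atz(V[n][1],U(n,x,y),z,V[n][0])[:2] for n,x,y in obs]; print("   z",z,[p.round(1) for p in P]); return np.mean(P,0)
T=lambda x,y:(190+x/5-.4,150+y/5-.4); Q=lambda x,y:(345+x/8-.44,170+y/8-.44)
ax=go("axis",[("w1",133.5,71),("w2",136,82)],54,T(268,249))
A=go("hole",[("w1",154,277),("w2",148,268)],48,T(392,206))
B=go("lock",[("w1",247,235),("w2",235,219)],30,T(352,156))
go("head",[("r1",96,136),("r2",121.5,125)],88,Q(236,157))
go("headNE",[("r1",130,104),("r2",156,92)],88);go("headSW",[("r1",62,168),("r2",87,158)],88)
cs=[(61,105),(130,104),(130,168),(63,169)];cs=np.array([atz(V["r1"][1],U("r1",*p),88,V["r1"][0])[:2] for p in cs])
cs2=[(87,93),(156,92),(153,159),(87,156)];cs2=np.array([atz(V["r2"][1],U("r2",*p),88,V["r2"][0])[:2] for p in cs2])
for C in(cs,cs2):
  for i in range(4):
    d=C[(i+1)%4]-C[i];print(np.hypot(*d).round(1),np.degrees(np.arctan2(d[1],d[0])).round(1))
for p in(A,B):d=p-ax;print(np.hypot(*d),np.degrees(np.arctan2(d[1],d[0])))
```

```text
axis tri [580.9  81.4  52.4] [0.2 0.2]
   tri+top [580.6  81.6  50.3]
   z 54 [array([580.8,  81.2]), array([580.9,  81.6])]
hole tri [600.8  27.   51.9] [0.2 0.2]
   tri+top [600.8  26.2  47.5]
   z 48 [array([601.3,  26.7]), array([601.4,  25.9])]
lock tri [627.8  44.8  30.7] [0.2 0.2]
   tri+top [627.1  45.   31.8]
   z 30 [array([627.7,  44.7]), array([628.1,  44.8])]
head tri [ 597.4 -209.4   88.7] [0.2 0.2]
   tri+top [ 597.5 -209.9   82.3]
   z 88 [array([ 597.3, -209.3]), array([ 597.6, -209.6])]
headNE tri [ 604.1 -199.4   86. ] [0.1 0.1]
   z 88 [array([ 604., -199.]), array([ 603.7, -199.3])]
headSW tri [ 590.6 -219.4   91.3] [0.2 0.2]
   z 88 [array([ 590.5, -219.9]), array([ 591.3, -220.1])]
18.1 14.8
17.0 -75.7
17.9 -165.2
17.0 104.8
17.9 14.9
17.4 -74.7
17.5 -168.5
16.4 106.7
58.77379403805417 -69.5899372968571
59.68908436796375 -37.90535438843968
```

Run:
```python
from h import *
from rig import bot
q=down(np.radians(14.8)); x,y=597.4,-209.4
bot.move_gripper(60,100)
bot.move_to((x,y,140),q)
print(bot.servo_line((x,y,68),speed=80,until_force=10)); 
s=bot.read_state();print(s["ee_pos"],s["ft_force"])
bot.move_gripper(0,100)
s=bot.read_state();print(s["ee_pos"],s["ft_force"],s["grip_width"],s["clock"])
c=bot.read_camera("scene");crop(c["image"],130,220,120,90,6,"pics/g1.png")
c=bot.read_camera("wrist");cv2.imwrite("pics/g1w.png",c["image"])
```

```text
False
[ 597.7070501  -209.4998773    68.61722318] [0.2506691  0.74758826 0.24392678]
[ 597.64308151 -209.51599248   68.48348449] [0.51276311 0.1352868  3.36705484] 16.537662773614976 8.0417
```

View pics/g1.png

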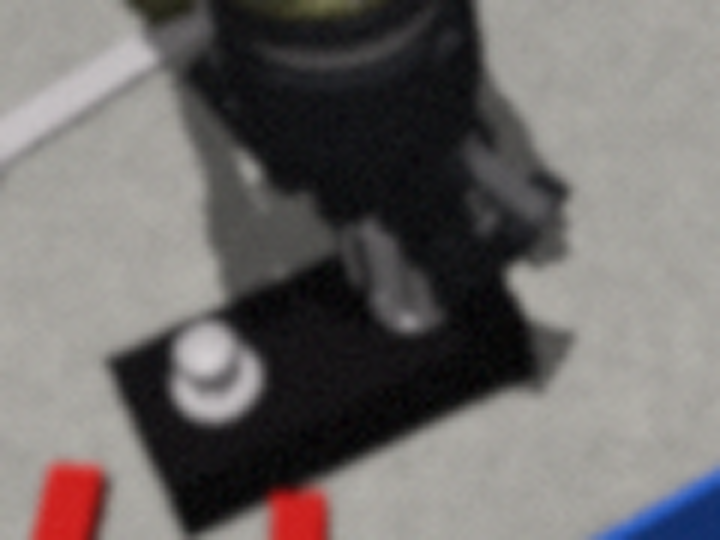

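View pics/g1w.png

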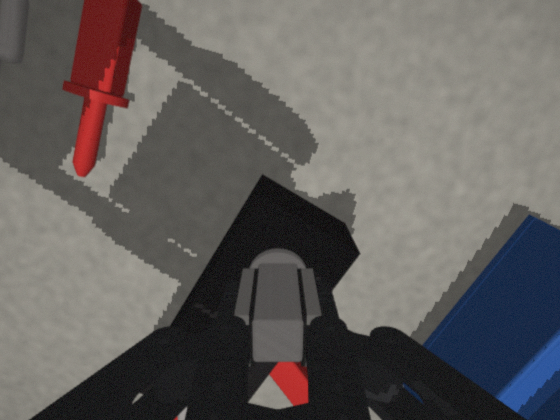

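The head is held square between the pads (wrist view, head at about (277,310)). I'll lift it and check.

Run:
```python
from h import *
from rig import bot
x,y=597.4,-209.4
bot.servo_line((x,y,150),speed=100)
ax=np.array([580.8,81.4]); a=np.radians(-69.6); P=ax+60*np.array([np.cos(a),np.sin(a)])
bot.move_to((P[0],P[1],150),down(a+np.pi/2)); bot.dwell(.3)
s=bot.read_state();print(P,s["ee_pos"],s["ft_force"],s["grip_width"],s["clock"])
c=bot.read_camera("scene");crop(c["image"],215,110,160,120,5,"pics/l1.png")
c=bot.read_camera("wrist");cv2.imwrite("pics/l1w.png",c["image"])
for z in(48,84,112,116): print(z,proj(c,(P[0],P[1],z),s).round(0))
```

```text
[601.71432284  25.16308063] [601.78631694  24.29021596 149.92096623] [-0.98484923 -0.28402104 -0.77888051] 16.521130111837873 10.3417
48 [278. 220.]
84 [278. 241.]
112 [278. 264.]
116 [278. 268.]
```

View pics/l1.png

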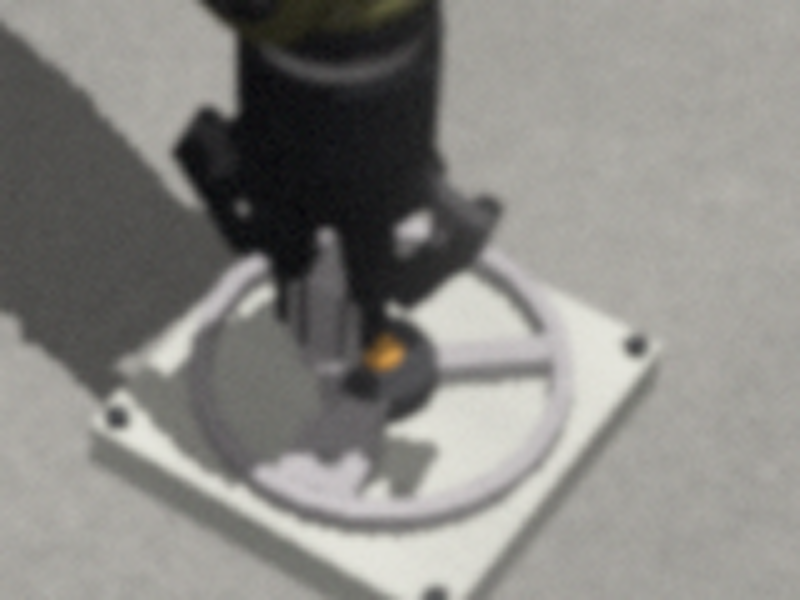

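View pics/l1w.png

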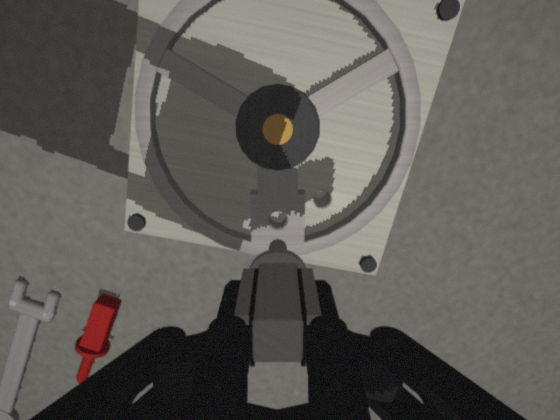

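Run:
```python
from h import *
from rig import bot
P=[601.7,25.5]
s=bot.read_state();f0=s["ft_force"]
print(bot.servo_line((P[0],P[1],118),speed=60,until_force=10));s=bot.read_state();print(s["ee_pos"],s["ft_force"]-f0)
for z in(112,106,100):
    h=bot.servo_line((P[0],P[1],z),speed=25,until_force=8);s=bot.read_state();print(h,s["ee_pos"].round(2),(s["ft_force"]-f0).round(2),s["clock"])
    if h: break
c=bot.read_camera("wrist");cv2.imwrite("pics/i1w.png",c["image"])
```

```text
False
[601.81215838  25.50272819 118.10607362] [ 0.04035564 -0.69246014  0.36334553]
False [601.67  25.47 111.93] [ 0.43  0.01 -0.78] 11.5167
False [601.62  25.51 105.79] [-0.17  0.72 -0.33] 11.9083
False [601.62  25.51  99.81] [ 0.18 -0.1   0.07] 12.3
```

View pics/i1w.png

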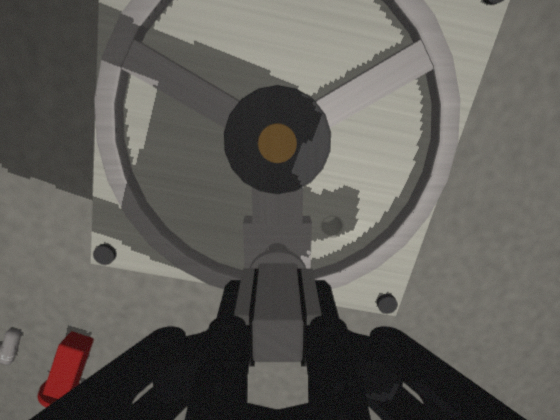

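Run:
```python
from h import *
from rig import bot
ax=np.array([580.8,81.4]); s=bot.read_state();f0=s["ft_force"]
print(bot.servo_line((601.7,25.5,98.3),speed=20,until_force=6))
for a in np.radians(np.linspace(-69.6,-37.9,9))[1:]:
    P=ax+60*np.array([np.cos(a),np.sin(a)])
    h=bot.servo_line((P[0],P[1],98.3),down(a+np.pi/2),speed=18,until_force=25)
    s=bot.read_state();f=s["ft_force"]-f0;t=np.array([-np.sin(a),np.cos(a)]);r=np.array([np.cos(a),np.sin(a)])
    d=s["ee_pos"][:2]-ax
    print(h,np.degrees(a).round(1),"ang",np.degrees(np.arctan2(d[1],d[0])).round(1),"r",np.hypot(*d).round(1),"z",s["ee_pos"][2].round(2),"ft",(f[:2]@t).round(1),"fr",(f[:2]@r).round(1),"fz",f[2].round(1),s["clock"])
    if h: break
c=bot.read_camera("wrist");cv2.imwrite("pics/a1w.png",c["image"])
```

```text
False
False -65.6 ang -66.0 r 59.9 z 98.17 ft -5.0 fr 1.0 fz 2.4 12.975
False -61.7 ang -62.0 r 59.9 z 98.2 ft -5.2 fr 0.1 fz 2.8 13.3583
False -57.7 ang -58.1 r 59.9 z 98.17 ft -5.1 fr 0.2 fz 2.1 13.7417
False -53.8 ang -54.2 r 60.0 z 98.18 ft -4.5 fr 0.3 fz 3.0 14.125
False -49.8 ang -50.2 r 60.0 z 98.19 ft -5.2 fr -0.5 fz 3.0 14.5083
False -45.8 ang -46.3 r 60.0 z 98.18 ft -5.1 fr 0.0 fz 2.8 14.8917
False -41.9 ang -42.4 r 60.0 z 98.18 ft -5.2 fr -0.0 fz 2.7 15.275
False -37.9 ang -38.5 r 60.0 z 98.18 ft -7.0 fr -1.0 fz 3.1 15.6583
```

View pics/a1w.png

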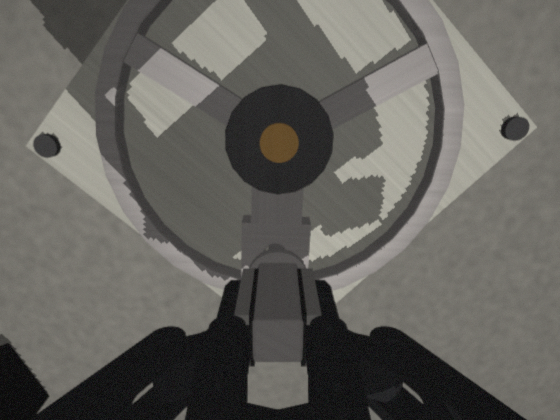

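Run:
```python
from h import *
from rig import bot
ax=np.array([580.8,81.4]); s=bot.read_state();f0=s["ft_force"]
a=np.radians(-37.6);P=ax+60*np.array([np.cos(a),np.sin(a)])
for z in (94,90,86,82,79):
    h=bot.servo_line((P[0],P[1],z),speed=15,until_force=10)
    s=bot.read_state();f=s["ft_force"]-f0;d=s["ee_pos"][:2]-ax
    print(h,z,s["ee_pos"].round(2),"ang",np.degrees(np.arctan2(d[1],d[0])).round(2),np.hypot(*d).round(2),f.round(1),s["moment"].round(2),s["clock"])
    if h: break
```

```text
False 94 [628.01  44.17  93.78] ang -38.26 60.12 [ 0.1  1.2 -1.1] [-0.96  0.82 -0.02] 16.1417
False 90 [628.02  44.22  89.79] ang -38.22 60.1 [ 1.  -0.1 -1.9] [-0.95  0.81 -0.05] 16.5583
False 86 [628.03  44.19  85.83] ang -38.23 60.13 [ 0.6  0.5 -1.6] [-0.92  0.78  0.04] 16.975
False 82 [628.01  44.2   81.81] ang -38.24 60.11 [ 1.2 -0.  -0.7] [-0.88  0.78  0.03] 17.3917
False 79 [628.05  44.19  78.84] ang -38.22 60.14 [ 0.4 -0.2 -1.5] [-0.85  0.8   0.04] 17.7417
```

It went past plate level without resistance, so the pin is in the lock hole. Next I'll press it home.

Run:
```python
from h import *
from rig import bot
s=bot.read_state();f0=s["ft_force"];P=s["ee_pos"]
P=np.array([628.3,44.9])
h=bot.servo_line((P[0],P[1],72.5),speed=10,until_force=12)
s=bot.read_state();print(h,s["ee_pos"].round(2),(s["ft_force"]-f0).round(1),s["moment"].round(2),s["clock"])
c=bot.read_camera("wrist");cv2.imwrite("pics/p1w.png",c["image"])
c=bot.read_camera("scene");crop(c["image"],215,110,160,120,5,"pics/p1.png")
```

```text
True [627.96  43.98  76.44] [0.3 1.9 8.2] [-0.55  0.82 -0.03] 18.1583
```

View pics/p1w.png

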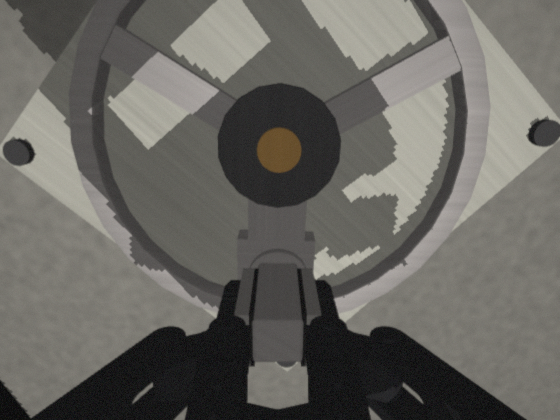

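View pics/p1.png

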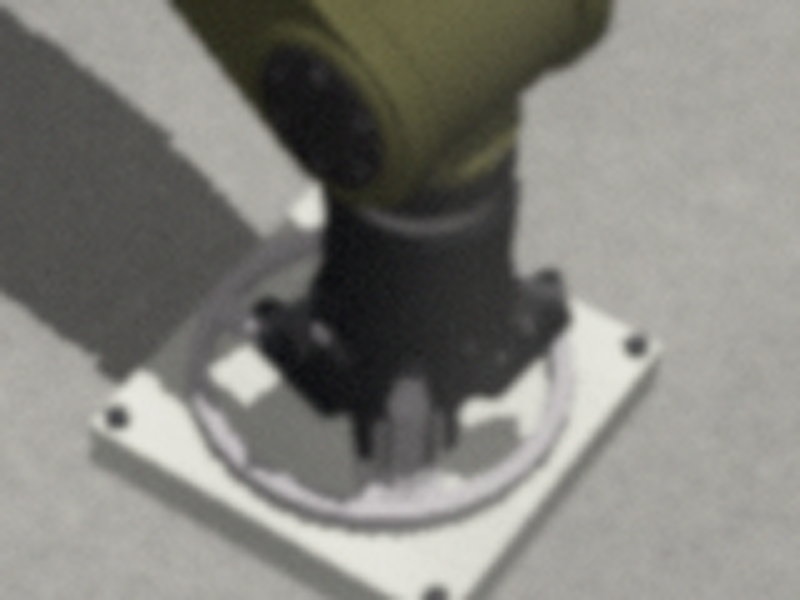

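Run:
```python
from h import *
from rig import bot
s=bot.read_state();P=s["ee_pos"]
bot.move_gripper(45,100);bot.dwell(.2)
s=bot.read_state();print(s["grip_width"],s["ee_pos"],s["ft_force"].round(1))
print(bot.servo_line((P[0],P[1],170),speed=100,until_force=12))
bot.move_to((540,-20,280),down(np.radians(14)));bot.dwell(.3)
s=bot.read_state();c=bot.read_camera("wrist");cv2.imwrite("pics/f1w.png",c["image"]);print(s["clock"])
for z in (48,52,96): print(proj(c,(628.1,44.5,z),s).round(0))
c=bot.read_camera("scene");crop(c["image"],215,110,160,120,5,"pics/f1.png");cv2.imwrite("pics/f1s.png",c["image"])
```

```text
45.10061237570695 [627.49386568  44.22019832  75.33807923] [ 0.1 -0.2 -0. ]
False
20.9083
[382. 135.]
[383. 135.]
[397. 142.]
```

View pics/f1w.png

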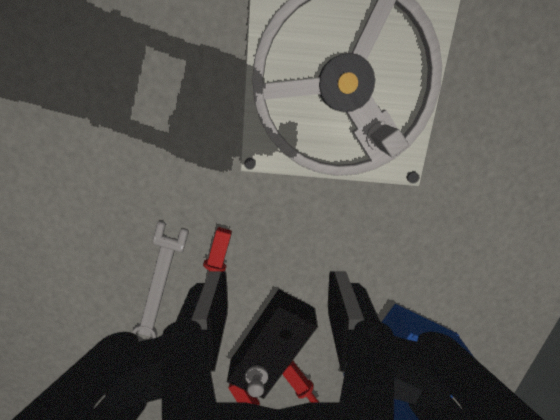

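View pics/f1.png

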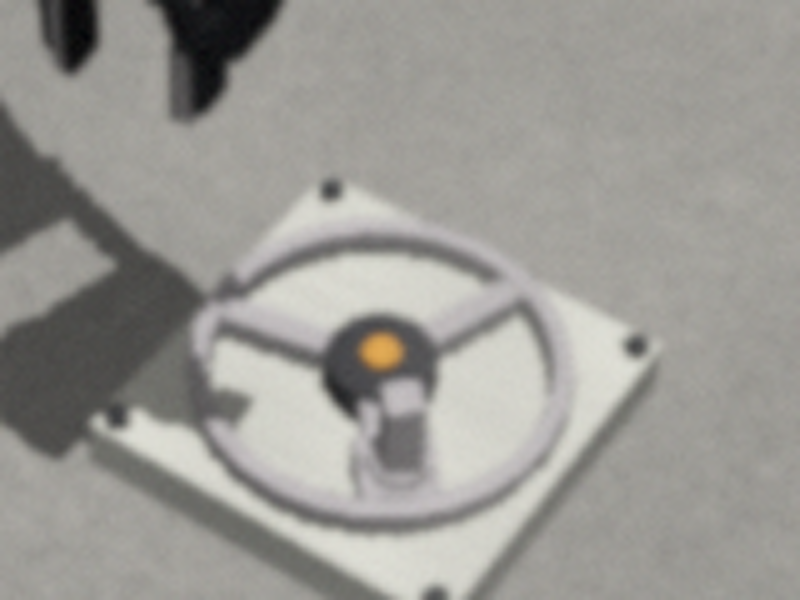

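The pin stands in the wheel pad, head at about (388,140) in the wrist picture, and the wheel is held. I'll check the head height by depth.

Run:
```python
from h import *
from rig import bot
s=bot.read_state();c=bot.read_camera("wrist")
e,M=campose(c,s);pts=[]
for v in range(100,175):
  for u in range(340,425):
    d=c["depth"][v,u]
    if d>0:
      _,r=ray(c,(u,v),s); pts.append(e+r*d)   # r has unit camera-z
pts=np.array(pts)
near=pts[np.hypot(pts[:,0]-628,pts[:,1]-44.5)<18]
tp=near[near[:,2]>88]; print(len(tp),np.median(tp,0).round(1),tp[:,2].min().round(1),tp[:,2].max().round(1))
print(np.histogram(near[:,2],bins=np.arange(26,104,4)))
crop(c["image"],330,70,110,110,5,"pics/f2.png")
```

```text
509 [625.7  43.1  95.5] 88.0 97.9
(array([  0,   0,   0,   0,   3, 286, 209,  32,  26,  29,  29,  30,  36,
        36,  37,  34,  50, 439,   0]), array([ 26,  30,  34,  38,  42,  46,  50,  54,  58,  62,  66,  70,  74,
        78,  82,  86,  90,  94,  98, 102]))
```

View pics/f2.png

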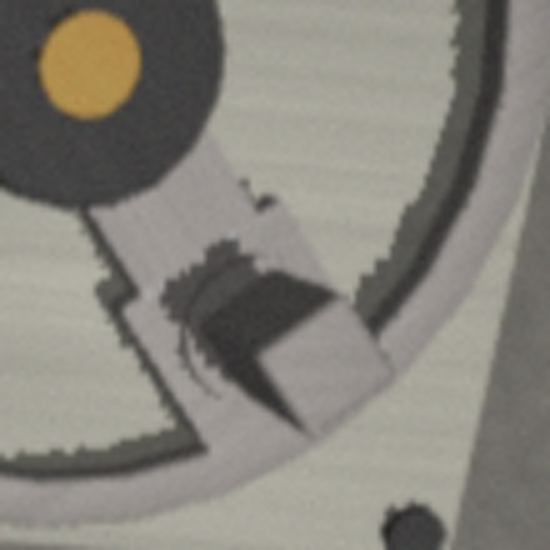

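Run:
```python
from h import *
from rig import bot
bot.move_to((600,0,230),down(np.radians(14)));bot.dwell(.4)
s=bot.read_state();c=bot.read_camera("wrist")
e,M=campose(c,s);pts=[]
u0,v0=proj(c,(627,44,96),s).astype(int);print(u0,v0,s["clock"])
for v in range(max(0,v0-60),v0+60):
  for u in range(u0-60,u0+60):
    d=c["depth"][v,u]
    if d>0:
      _,r=ray(c,(u,v),s); pts.append(e+r*d)
pts=np.array(pts)
near=pts[np.hypot(pts[:,0]-627,pts[:,1]-44)<18]
def plane(t,n):
    for _ in range(4):
        A=np.c_[t[:,:2]-t[:,:2].mean(0),np.ones(len(t))];k=np.linalg.lstsq(A,t[:,2],rcond=None)[0];r=t[:,2]-A@k;t=t[abs(r)<max(.6,2*r.std())] if len(t)>30 else t
    print(n,len(t),t.mean(0).round(2),"slope deg",np.degrees(np.arctan(k[:2])).round(2),r.std().round(2))
plane(near[near[:,2]>93],"head")
w=pts[(pts[:,2]>44.5)&(pts[:,2]<50)];plane(w,"wheel")
w=near[(near[:,2]>50.5)&(near[:,2]<56)];plane(w,"collar")
cv2.imwrite("pics/f3.png",c["image"])
```

```text
328 157 21.875
head 533 [626.69  43.08  95.6 ] slope deg [ 1.7  -0.11] 0.56
wheel 2787 [628.4   45.67  47.7 ] slope deg [-0.24  0.17] 0.64
collar 246 [623.71  47.32  51.75] slope deg [-0.41  0.16] 0.63
```

View pics/f3.png

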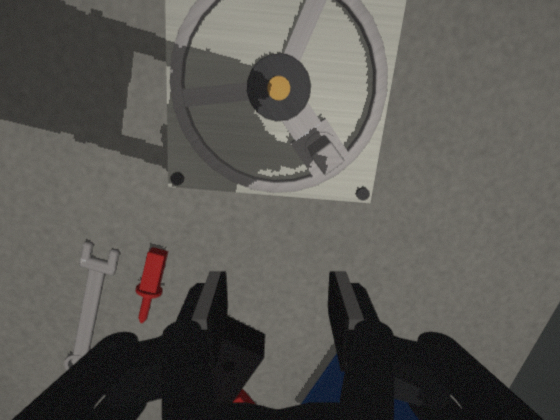

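Run:
```python
from rig import bot
print(bot.finish_job())
```

```text
the job is handed in; nothing more can be done
None
```

The square-headed pin is fully home in the lock hole and holds the wheel on its own. I handed the job in at about 22 s on the robot's clock.

**What I did:**
- I took the pin from the rack by two flats and lowered it through the wheel hole without contact.
- I turned the wheel about 0.55 rad counter-clockwise. The push was about 5–7 N, with the jaws kept along the line of push.
- The pin dropped into the lock hole with almost no resistance. I pressed it home, stopping on a 12 N force change, then let go and backed away.

**Last checks:**
- **Seating:** the arm stopped at a height of 76.4 mm, against 76.5 mm expected for fully home. By camera depth the head top is 47.9 mm above the wheel (48 expected). The collar top is 4.0 mm above it (4 expected).
- **Holding:** the wheel stayed turned after I let go.
- **Other things on the bench:** the round-headed pin, rack and wrench look untouched in the last pictures. I did not re-measure them or the rest.

**Small disagreements:** the head leans about 1.7° under the spring load, which fits the loose holes. Its top measured about 2 mm from the lock hole's estimated centre, within the lean and the camera calibration.

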